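# Scrub out the sample vessel with a bottle brush

### The job

Take the long bottle brush from its drip stand and scrub the inside of the tall steel vessel with three full strokes: each time go down until the end of the brush presses gently on the vessel's floor for a moment - how deep that floor lies cannot be told from outside, so feel for it - and then up until the top of the bristles has clearly come out of the mouth. Then hang the brush back upright in its stand with its collar resting on the ring and let go, leaving the other things on the desk where they are.

Things in the scene. Friction and masses are not known exactly. Their poses are not given: they have to be found in the camera images.
- vessel: tall plain steel beaker with a grey foot plate 84 x 84 x 8 mm bolted to the desk. Origin: on its axis at the underside, on the desk; z up. Bore 46 mm in diameter, wall 4 mm. Inside is an adjustable black rubber floor: its top lies anywhere from 20 to 46 mm above the vessel's underside, differently each time, and no reading gives it. It does not yield to the forces of this job.
- vessel_mouth (a point): centre of the vessel's mouth at its rim, 125 mm above its underside. Over the top 20 mm the mouth flares from the 46 mm bore to 68 mm inside.
- stand: brush drip stand bolted to the desk: dark steel foot plate 108 x 84 x 4 mm, one steel post 52 mm from the ring's axis along the stand's own +x, carrying a flat level steel ring (inside diameter 54 mm, outside 74 mm, top face 145 mm above the desk, just above the post). Origin: on the desk under the ring's centre; z up.
- brush: bottle brush hanging upright in the stand, 0.14 to 0.22 kg. Origin: on its axis at the underside of its collar, which rests on the ring; z up along the handle. Collar: grey, flat, 72 mm in diameter, 10 mm high; under it a cone 48 to 36 mm wide, 10 mm long, that centres it in the ring; then a thin wire with the bristles.
- brush_handle (a point): middle of the grip on the brush's round white handle, on the axis, 50 mm above the brush's origin. The handle is 22 mm in diameter, from the collar to 77 mm above the origin; grip it from any side.
- brush_bristles (a point): middle of the black springy bristles, on the axis, 103 mm below the brush's origin. They are 52 mm in diameter and reach from 125 to 80 mm below the origin; in the vessel's narrower bore they give by 3 mm all round and drag by about 1 to 3 N along the stroke.
- brush_tuft: the springy end tuft of the brush, 17 mm in diameter, 12 mm long. Origin: the centre of its lower tip, 135 mm below the brush's origin; z up. It gives along the brush by up to 9 mm at about 1.5 N per mm when pressed, then is hard.
- wipes_tub: bystander: white and green tub, 69 mm in diameter, 133 mm high; origin under its centre
- cream_tube: bystander: squeezed tube lying flat, 40 x 136 x 27 mm, long side along its own y; origin under its centre
- label_roll: bystander: roll of stickers on its edge, 60 x 113 x 72 mm; origin on its underside
There are look-alikes about, which are no part of the job. Leave any red or yellow look-alike of the vessel alone.

How it is judged:
By the outcome, as a careful person would: the job done as asked, in the order asked, and still so for the second after the job is handed in, with the robot touching nothing.
It also fails if it takes over 72 s, if anything falls off the work surface, if the arm or the gripper's body presses on something with over 40 N, if the wrist force passes 120 N, or if a joint passes its speed limit or range.

### The arm

A 6-joint arm with a two-finger parallel gripper is mounted at the origin on a cart in front of the work surface, level with it; the furniture and walls round the work are solid. World frame = base frame: x ahead of the robot, y to its left, z up, the work surface at z = 0. Lengths are in m, angles in rad, forces in N, time in s.
With the tool pointing down it reaches from about 0.275 to 0.825 m from the base axis. Payload 5.2 kg.
Tool frame: the origin (TCP) lies at the very end of the fingers, on their centre line; the grasp point (between the pads) lies 19 mm behind it; z points along the fingers, y is the line along which they close (so a half turn about z gives the same grasp; the last joint's range is limited). The gripper opens to 93 mm and grips with 3 to 60 N. Pads are 15 mm wide; open, the fingers measure 128 mm over their backs; the gripper's body (75 mm by 188 mm) begins 65 mm behind the grasp point.
Start: joints at [-1.518, 0.259, 1.535, -0, 1.348, -0.203], TCP at [0.139, -0.532, 0.219] pointing down, gripper open.
Joint ranges: [-3.14, 3.14], [-0.91, 2.08], [0.19, 2.58], [-1.22, 4.36], [0.22, 2.71], [-3.12, 3.12]. Speed limits (rad/s): [2.57, 2.57, 3.14, 3.14, 3.14, 3.14].

### API

Orientations are given as a unit quaternion [x, y, z, w].
In Python, from cell import state, camera, camera_params, close_job gives the robot as it stands.
- The arm moves only by the tool jog_arm, never from a script. Its arguments are lists of equal length, an entry for each row: "travel": the shift along the tool's x, y, z normalised to -1 to 1, where 1 is 10 cm, a list of three; "rot": the turn, a rotation vector about the tool's x, y, z normalised to -1 to 1, where 1 is 0.08 rad, a list of three; "hand": the closure, from -1 (fully open) to 1 (shut). In form: {"travel": [[tx, ty, tz], ...], "rot": [[ax, ay, az], ...], "hand": [hand, ...]}. A call has 1 to 8 rows; each row shifts and turns the commanded pose from where the row before left it, along the tool's axes as they then stand; what a row does not reach is not made up. A row lasts 1/12 s, in which the tool goes at most 41.7 mm and 7.16 degrees, less where a joint would pass 70% of its speed; a pose out of reach is approached as far as the arm can. A call with a number of a shift or a turn outside -1 to 1 is refused whole. A call with a gripper value outside its range is refused whole. The fingers move at their own pace and stop on an object; "grip_force" is the grip in N (left out, the last holds). Time passes only in rows, so rows that do not move let the fingers close. It gives the time, the measured TCP pose, the force, the opening and the grip force at its end, in the units of the state.
- state(): the state, without advancing time (a new reading comes with each control period).
- camera(name): name is "scene" or "side" or "wrist"; returns (picture, depth): 480x640x3 uint8, blue, green, red; 480x640 float32, m along the optical axis (not along the pixel's ray), 0 where there is no reading.
- camera_params(name): a dict with "camera_matrix" (3x3 intrinsics, pixels), "position" and "rotation" of the camera in the world; the wrist camera has in their place "mount" (4x4, takes a point from camera to tool coordinates, whose origin is the TCP and whose axes are the flange's). Camera axes: x right, y up, looking along -z (the intrinsics and any distortion apply to the point x, -y, -z); pixel columns grow to the right and rows downward; lengths in m; the calibration is good to about 2 mm. The wrist camera is an equidistant fisheye: a pixel r from the principal point sees the ray r / f radians off the axis. A picture is of the moment at which its call begins: read the wrist's pose just before it. camera_params takes no time and is no camera call.
- close_job(): hands the job in; it is judged then, once.
The state is a dict: "clock": time; "joints": joint angles; "qd": joint speeds; "tau": joint torques, N m; "eef_pos": TCP position; "eef_rot": TCP orientation; "contact_force": force on the tool from outside, world axes, zero at the start; "torque": the same for the moment, N m; "gripper_width": finger opening in m; "finger_force": force on a finger pad.
Only numpy, scipy, OpenCV 4.12 (cv2) and the standard library are available. Lean on these libraries where they do the work, as an engineer would, in place of code of your own. Each camera call takes 0.05 s, during which the arm holds its last target. There are 200 camera calls.

## Working session

There is one attempt and no reset: what is moved stays moved. The work goes in short steps, Python scripts to look and compute and a tool call to move; the robot and the scene stay as the last step left them, time stands still between calls to the robot, and variables do not carry over. Pictures are saved under pics/ and viewed, at most 10 in all, crops included, and the job is handed in when it is done.

Besides the shell and the picture viewer there is one more tool, called after "Request:" by a JSON object that holds its "name" and its "arguments". jog_arm: Moves the arm, as the interface text tells. Its arguments: {"type":"object","properties":{"travel":{"type":"array"},"rot":{"type":"array"},"hand":{"type":"array"},"grip_force":{"type":"number"}},"required":["travel","rot","hand"]}

```bash
mkdir -p pics; ls; python3 - <<'E'
from cell import *
import cv2,numpy as np
s=state();print({k:np.round(v,3).tolist() for k,v in s.items()})
for n in("scene","side"):
    p,d=camera(n);cv2.imwrite(f"pics/{n}0.png",p);np.save(f"pics/{n}0.npy",d)
    print(n,camera_params(n))
print(camera_params("wrist"))
E
```

```text
pics
{'clock': 0.0, 'joints': [-1.518, 0.259, 1.536, -0.0, 1.348, -0.203], 'qd': [-0.0, -0.001, -0.001, -0.001, -0.0, -0.001], 'tau': [-0.0, -43.731, -28.4, 0.072, 0.041, -0.0], 'eef_pos': [0.139, -0.532, 0.218], 'eef_rot': [0.992, 0.128, 0.0, -0.001], 'contact_force': [-0.576, 0.491, -0.127], 'torque': [-0.05, -0.004, -0.035], 'finger_force': 0.0, 'gripper_width': 0.093}
scene {'camera_matrix': array([[463.41104261,   0.        , 320.77497524],
       [  0.        , 463.41104261, 238.03191809],
       [  0.        ,   0.        ,   1.        ]]), 'position': array([-0.13437945,  0.51168907,  0.9161385 ]), 'rotation': array([-0.16633527,  0.38805107,  0.83133304, -0.36143371])}
side {'camera_matrix': array([[561.03429418,   0.        , 319.8465307 ],
       [  0.        , 561.03429418, 235.86181536],
       [  0.        ,   0.        ,   1.        ]]), 'position': array([-0.11704974,  0.88613792,  0.6037887 ]), 'rotation': array([-0.15626847,  0.53554363,  0.79652336, -0.23307449])}
{'camera_matrix': array([[371.64829954,   0.        , 315.533193  ],
       [  0.        , 371.64829954, 239.9422054 ],
       [  0.        ,   0.        ,   1.        ]]), 'mount': array([[-3.03640161e-04,  9.68267639e-01,  2.49915361e-01,
         6.92045442e-02],
       [ 9.99999949e-01,  2.68386533e-04,  1.75139896e-04,
        -6.52727077e-04],
       [ 1.02508376e-04,  2.49915401e-01, -9.68267670e-01,
        -1.66198209e-01],
       [ 0.00000000e+00,  0.00000000e+00,  0.00000000e+00,
         1.00000000e+00]])}
```

View pics/scene0.png

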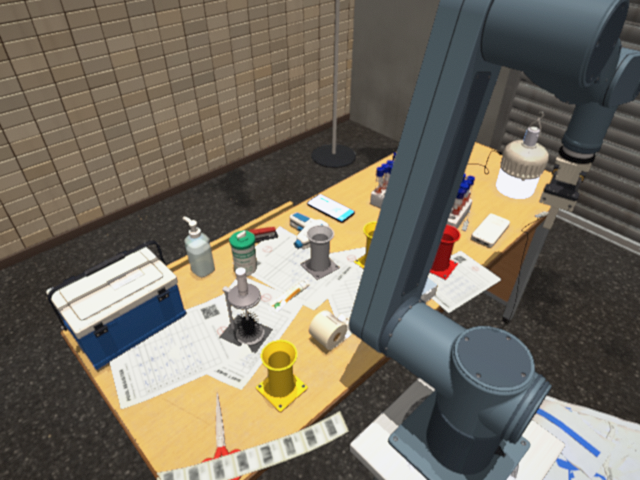

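View pics/side0.png

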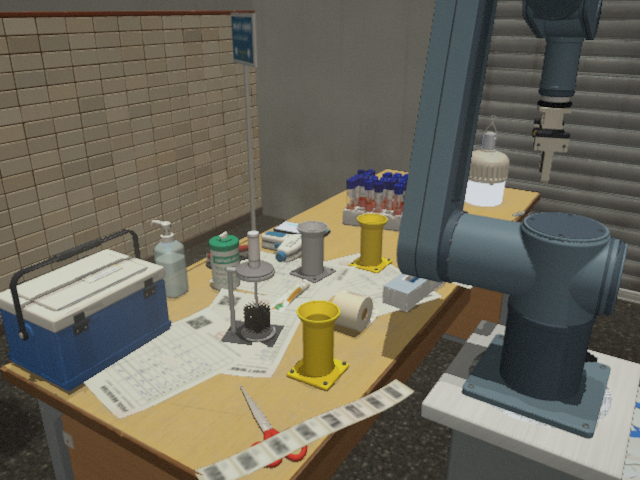

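The scene picture shows the brush in its stand (handle top ~(241,272), collar ~(243,295)) and the steel vessel, mouth ~(319,232). In the side picture the handle is at ~(253,245), the collar at ~(255,270) and the vessel mouth at ~(312,228). The red and yellow vessels are look-alikes.

```bash
cat > h.py <<'E'
from cell import *
import numpy as np
from scipy.spatial.transform import Rotation as R
from scipy.optimize import least_squares
def cloud(n,d,box):
    P=camera_params(n);K=P["camera_matrix"];u0,v0,u1,v1=box
    v,u=np.mgrid[v0:v1,u0:u1];z=d[v0:v1,u0:u1];m=z>0;u,v,z=u[m],v[m],z[m]
    c=np.c_[(u-K[0,2])/K[0,0]*z,-(v-K[1,2])/K[1,1]*z,-z]
    return R.from_quat(P["rotation"]).apply(c)+P["position"],np.c_[u,v]
def circ(p,r):
    f=lambda q:np.hypot(p[:,0]-q[0],p[:,1]-q[1])-r
    s=least_squares(f,p[:,:2].mean(0),loss="soft_l1",f_scale=.002);return s.x,np.abs(f(s.x)).mean(),len(p)
E
python3 - <<'E'
from h import *
B={"scene":[(300,222,342,285),(222,262,272,350)],"side":[(290,215,336,285),(225,228,285,345)]}
for n in B:
    d=np.load(f"pics/{n}0.npy")
    p,_=cloud(n,d,B[n][0])
    print(n,"vessel zmax",np.percentile(p[:,2],[50,95,99,100]).round(3))
    for a,b,r in((.04,.1,.027),(.119,.13,.036)):
        print(a,circ(p[(p[:,2]>a)&(p[:,2]<b)],r))
    p,_=cloud(n,d,B[n][1])
    h=p[(p[:,2]>.165)&(p[:,2]<.215)]; print("handle",circ(h,.011), "zmax",p[:,2].max())
    t=p[(p[:,2]>.215)];print("top",t.mean(0),len(t))
    t=p[(p[:,2]>.148)&(p[:,2]<.16)]
    print("collar top",t.mean(0),t.min(0),t.max(0),len(t))
    q=p[(p[:,2]>.03)&(p[:,2]<.13)]; print("lower bits",circ(q,.03))
    g=p[(p[:,2]>.02)&(p[:,2]<.065)];print("bristle",circ(g,.026))
E
```

```text
scene vessel zmax [0.009 0.121 0.125 0.13 ]
0.04 (array([ 0.56850905, -0.14485588]), np.float64(0.017845663147788637), 482)
0.119 (array([ 0.56622576, -0.14351968]), np.float64(0.0019099489112643611), 162)
handle (array([0.505117  , 0.14731277]), np.float64(0.0009005773975454464), 163) zmax 0.2255987653566901
top [0.5021019  0.14930432 0.2209366 ] 76
collar top [0.49733296 0.15185124 0.15236052] [0.4684726  0.11350927 0.14801328] [0.53962481 0.18262504 0.15998674] 467
lower bits (array([0.52872149, 0.142478  ]), np.float64(0.049671542958012335), 648)
bristle (array([0.52536481, 0.13964636]), np.float64(0.06032021345081219), 548)
side vessel zmax [0.01  0.12  0.125 0.127]
0.04 (array([ 0.56767726, -0.14829556]), np.float64(0.0168808310497846), 608)
0.119 (array([ 0.56557614, -0.14571715]), np.float64(0.0020459095445614045), 194)
handle (array([0.50384498, 0.14520966]), np.float64(0.0010932000950275977), 287) zmax 0.22312946897512637
top [0.50016748 0.14917154 0.2198285 ] 76
collar top [0.49608572 0.1542725  0.15212766] [0.46683621 0.11094928 0.14800708] [0.53817972 0.18226158 0.15967507] 452
lower bits (array([0.55330211, 0.11511669]), np.float64(0.11371417655824463), 1639)
bristle (array([0.52616522, 0.12597572]), np.float64(0.14130366514835188), 1266)
```

```bash
cat >> h.py <<'E'
def go(x,y,z):
    s=state();d=np.array([x,y,z])-s["eef_pos"];r=R.from_quat(s["eef_rot"])
    print("world d",d.round(4),"tool travel",(r.inv().apply(d)*10).round(3),"tilt",r.as_matrix()[:,2].round(4))
E
python3 - <<'E'
from h import *
for n in("scene","side"):
    d=np.load(f"pics/{n}0.npy");p,uv=cloud(n,d,(0,0,640,480))
    m=(p[:,2]>.13)&(p[:,2]<.6)&(p[:,0]>.1)&(p[:,0]<.9)&(abs(p[:,1])<.8)
    q=p[m];k=np.round(q[:,:2]/.05).astype(int)
    for c in np.unique(k,axis=0):
        s=(k==c).all(1)
        if s.sum()>5: print(n,c*.05,q[s,2].max().round(3),uv[m][s].mean(0).astype(int),s.sum())
go(.5045,.1463,.3)
E
```

```text
scene [ 0.1 -0.6] 0.325 [582 177] 29
scene [ 0.1  -0.55] 0.52 [596 149] 132
scene [ 0.1 -0.5] 0.526 [591 144] 1141
scene [ 0.1  -0.45] 0.346 [559 203] 383
scene [ 0.1 -0.3] 0.6 [575 102] 51
scene [ 0.1  -0.05] 0.272 [444 316] 16
scene [0.1 0. ] 0.284 [434 322] 285
scene [0.1  0.05] 0.281 [414 347] 638
scene [ 0.15 -0.6 ] 0.326 [581 174] 26
scene [ 0.15 -0.55] 0.32 [557 177] 20
scene [ 0.15 -0.5 ] 0.53 [574 141] 1754
scene [ 0.15 -0.45] 0.347 [548 199] 417
scene [ 0.15 -0.3 ] 0.598 [562  99] 53
scene [ 0.15 -0.05] 0.274 [426 304] 35
scene [0.15 0.  ] 0.287 [417 310] 511
scene [0.15 0.05] 0.285 [397 335] 1283
scene [ 0.2 -0.6] 0.326 [556 165] 14
scene [ 0.2  -0.55] 0.439 [555 167] 44
scene [ 0.2 -0.5] 0.495 [565 130] 16
scene [ 0.2  -0.15] 0.6 [476 132] 168
scene [ 0.2 -0.1] 0.6 [456 175] 1266
scene [ 0.2  -0.05] 0.6 [436 204] 2344
scene [0.2 0. ] 0.6 [414 208] 4449
scene [0.2  0.05] 0.431 [383 288] 2640
scene [0.2 0.1] 0.256 [366 334] 349
scene [ 0.25 -0.05] 0.598 [413 127] 9
scene [0.25 0.  ] 0.6 [396 176] 1486
scene [0.25 0.05] 0.436 [368 270] 994
scene [0.25 0.1 ] 0.259 [352 323] 1
[... 3949 characters left out ...]
5] 0.149 [ 44 309] 534
side [0.75 0.1 ] 0.169 [169 236] 49
side [0.75 0.2 ] 0.197 [135 245] 135
side [0.75 0.25] 0.207 [121 250] 333
side [0.75 0.3 ] 0.212 [ 99 258] 427
side [0.75 0.35] 0.212 [ 77 266] 550
side [0.75 0.4 ] 0.212 [ 52 278] 579
side [0.75 0.45] 0.208 [ 23 293] 796
side [0.75 0.5 ] 0.182 [ 15 304] 11
side [0.8 0.1] 0.172 [162 228] 195
side [0.8  0.25] 0.149 [104 253] 190
side [0.8 0.3] 0.15 [ 84 262] 232
side [0.8  0.35] 0.15 [ 61 271] 255
side [0.8 0.4] 0.15 [ 36 281] 275
side [0.8  0.45] 0.15 [ 10 295] 264
side [0.85 0.3 ] 0.143 [ 80 257] 16
side [0.85 0.4 ] 0.143 [ 20 282] 18
world d [0.3653 0.6779 0.0821] tool travel [ 5.25  -5.635 -0.81 ] tilt [-1.0e-04  1.6e-03 -1.0e+00]
```

Request:
{"name": "jog_arm", "arguments": {"travel": [[0.1, -0.1, -0.15], [0.22, -0.235, -0.15], [0.22, -0.235, -0.15], [0.22, -0.235, -0.15], [0.22, -0.235, -0.11], [0.22, -0.235, -0.1], [0.22, -0.235, 0], [0.22, -0.235, 0]], "rot": [[0, 0, 0], [0, 0, 0], [0, 0, 0], [0, 0, 0], [0, 0, 0], [0, 0, 0], [0, 0, 0], [0, 0, 0]], "hand": [-1, -1, -1, -1, -1, -1, -1, -1]}}

```text
clock: 0.77
eef_pos: [0.2542, -0.3205, 0.3001]
eef_rot: [0.992, 0.127, 0.0, 0.001]
contact_force: [-0.3, -0.5, 0.5]
gripper_width: 0.0935
finger_force: 0.0
```

Request:
{"name": "jog_arm", "arguments": {"travel": [[0.22, -0.235, 0], [0.22, -0.235, 0], [0.22, -0.235, 0], [0.22, -0.235, 0], [0.22, -0.235, 0], [0.22, -0.235, 0], [0.22, -0.235, 0], [0.22, -0.235, 0]], "rot": [[0, 0, 0], [0, 0, 0], [0, 0, 0], [0, 0, 0], [0, 0, 0], [0, 0, 0], [0, 0, 0], [0, 0, 0]], "hand": [-1, -1, -1, -1, -1, -1, -1, -1]}}

```text
clock: 1.43
eef_pos: [0.3766, -0.0937, 0.2995]
eef_rot: [0.992, 0.127, -0.0, -0.0]
contact_force: [0.0, -0.5, -1.1]
gripper_width: 0.0926
finger_force: 0.0
```

Request:
{"name": "jog_arm", "arguments": {"travel": [[0.22, -0.235, 0], [0.22, -0.235, 0], [0.22, -0.235, 0], [0.22, -0.235, 0], [0.22, -0.235, 0], [0.22, -0.235, 0], [0.22, -0.235, 0], [0, 0, 0]], "rot": [[0, 0, 0], [0, 0, 0], [0, 0, 0], [0, 0, 0], [0, 0, 0], [0, 0, 0], [0, 0, 0], [0, 0, 0]], "hand": [-1, -1, -1, -1, -1, -1, -1, -1]}}

```text
clock: 2.1
eef_pos: [0.4852, 0.107, 0.2988]
eef_rot: [0.992, 0.13, 0.0, -0.001]
contact_force: [0.3, -0.7, -0.1]
gripper_width: 0.0929
finger_force: 0.0
```

```bash
python3 - <<'E'
from h import *
import cv2
go(.5045,.1463,.176)
s=state();p,d=camera("wrist");cv2.imwrite("pics/w1.png",p)
P=camera_params("wrist");K=P["camera_matrix"];M=P["mount"]
# predicted pixels of the handle top and rim centres
for q in([.5045,.1463,.222],[.566,-.1447,.125]):
    t=R.from_quat(s["eef_rot"]).inv().apply(np.array(q)-s["eef_pos"])
    c=M[:3,:3].T@(t-M[:3,3]);c=np.array([c[0],-c[1],-c[2]])
    th=np.arctan2(np.hypot(c[0],c[1]),c[2]);a=np.arctan2(c[1],c[0]);print(K[0,2]+K[0,0]*th*np.cos(a),K[1,2]+K[0,0]*th*np.sin(a))
E
```

```text
world d [ 0.0193  0.0393 -0.1228] tool travel [ 0.287 -0.327  1.229] tilt [-3.0e-04  2.4e-03 -1.0e+00]
267.3291437862252 207.55320415772934
559.9282777687813 211.5212024344025
```

View pics/w1.png

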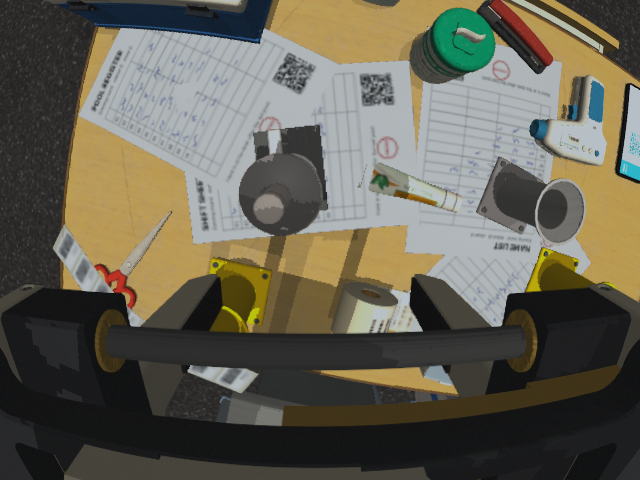

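The wrist picture shows the handle top at (268,208) and the vessel mouth at (560,210). My predictions were (267,208) and (560,212), so both positions hold.

Request:
{"name": "jog_arm", "arguments": {"travel": [[0.1, -0.11, 0], [0.1, -0.11, 0], [0.087, -0.107, 0], [0, 0, 0.2], [0, 0, 0.25], [0, 0, 0.25], [0, 0, 0.2], [0, 0, 0]], "rot": [[0, 0, 0], [0, 0, 0], [0, 0, 0], [0, 0, 0], [0, 0, 0], [0, 0, 0], [0, 0, 0], [0, 0, 0]], "hand": [-1, -1, -1, -1, -1, -1, -1, -1]}}

```text
clock: 2.82
eef_pos: [0.5002, 0.1408, 0.2054]
eef_rot: [0.992, 0.127, -0.004, -0.0]
contact_force: [-0.2, 0.7, -0.3]
gripper_width: 0.0932
finger_force: 0.0
```

```bash
python3 -c "
from h import *
go(.5045,.1463,.176)"
```

```text
world d [ 0.0043  0.0055 -0.0294] tool travel [ 0.058 -0.042  0.294] tilt [-8.5e-03 -8.0e-04 -1.0e+00]
```

Request:
{"name": "jog_arm", "arguments": {"travel": [[0.03, -0.02, 0.08], [0.028, -0.022, 0.08], [0, 0, 0.08], [0, 0, 0.054], [0, 0, 0], [0, 0, 0]], "rot": [[0, 0, 0], [0, 0, 0], [0, 0, 0], [0, 0, 0], [0, 0, 0], [0, 0, 0]], "hand": [-1, -1, -1, -1, -1, -1]}}

```text
clock: 3.32
eef_pos: [0.5078, 0.1472, 0.1803]
eef_rot: [0.992, 0.128, -0.0, 0.0]
contact_force: [0.7, 0.2, 1.2]
gripper_width: 0.093
finger_force: 0.0
```

```bash
python3 -c "
from h import *
go(.5045,.1463,.176)"
```

```text
world d [-0.0033 -0.0009 -0.0043] tool travel [-0.034  0.     0.043] tilt [-2.e-04 -0.e+00 -1.e+00]
```

Request:
{"name": "jog_arm", "arguments": {"travel": [[-0.034, 0, 0.043], [0, 0, 0], [0, 0, 0], [0, 0, 0], [0, 0, 0], [0, 0, 0], [0, 0, 0], [0, 0, 0]], "rot": [[0, 0, 0], [0, 0, 0], [0, 0, 0], [0, 0, 0], [0, 0, 0], [0, 0, 0], [0, 0, 0], [0, 0, 0]], "hand": [-1, -1, 1, 1, 1, 1, 1, 1], "grip_force": 35}}

```text
clock: 3.98
eef_pos: [0.5046, 0.1463, 0.176]
eef_rot: [0.992, 0.128, 0.0, -0.0]
contact_force: [0.4, -0.6, -0.0]
gripper_width: 0.0579
finger_force: 0.0
```

Request:
{"name": "jog_arm", "arguments": {"travel": [[0, 0, 0], [0, 0, 0], [0, 0, 0], [0, 0, 0]], "rot": [[0, 0, 0], [0, 0, 0], [0, 0, 0], [0, 0, 0]], "hand": [1, 1, 1, 1]}}

```text
clock: 4.32
eef_pos: [0.5045, 0.1463, 0.1759]
eef_rot: [0.992, 0.128, -0.0, -0.0]
contact_force: [-0.7, -0.0, -0.5]
gripper_width: 0.0308
finger_force: 0.0
```

```bash
python3 -c "
from h import *
s=state();print(s['eef_pos'],s['contact_force'],s['gripper_width'])
go(.5045,.1463,.176)"
```

```text
[0.50453594 0.14630599 0.17593271] [-0.68232866 -0.03857848 -0.51059075] 0.03077741915653329
world d [-0.     -0.      0.0001] tool travel [-0.    -0.    -0.001] tilt [-0.  0. -1.]
```

Request:
{"name": "jog_arm", "arguments": {"travel": [[0, 0, 0], [0, 0, 0], [0, 0, 0], [0, 0, 0], [0, 0, 0], [0, 0, 0]], "rot": [[0, 0, 0], [0, 0, 0], [0, 0, 0], [0, 0, 0], [0, 0, 0], [0, 0, 0]], "hand": [1, 1, 1, 1, 1, 1]}}

```text
clock: 4.82
eef_pos: [0.5046, 0.1462, 0.176]
eef_rot: [0.992, 0.128, 0.0, 0.0]
contact_force: [0.3, -0.2, 0.3]
gripper_width: 0.0217
finger_force: 35.0
```

Request:
{"name": "jog_arm", "arguments": {"travel": [[0, 0, -0.05], [0, 0, -0.1], [0, 0, -0.1], [0, 0, -0.1], [0, 0, -0.1], [0, 0, -0.1], [0, 0, -0.1], [0, 0, 0]], "rot": [[0, 0, 0], [0, 0, 0], [0, 0, 0], [0, 0, 0], [0, 0, 0], [0, 0, 0], [0, 0, 0], [0, 0, 0]], "hand": [1, 1, 1, 1, 1, 1, 1, 1]}}

```text
clock: 5.48
eef_pos: [0.5057, 0.1464, 0.2438]
eef_rot: [0.992, 0.128, 0.002, 0.0]
contact_force: [1.0, 0.3, -1.7]
gripper_width: 0.0215
finger_force: 35.0
```

Request:
{"name": "jog_arm", "arguments": {"travel": [[0, 0, -0.12], [0, 0, -0.15], [0, 0, -0.15], [0, 0, -0.15], [0, 0, -0.15], [0, 0, -0.15], [0, 0, -0.13], [0, 0, 0]], "rot": [[0, 0, 0], [0, 0, 0], [0, 0, 0], [0, 0, 0], [0, 0, 0], [0, 0, 0], [0, 0, 0], [0, 0, 0]], "hand": [1, 1, 1, 1, 1, 1, 1, 1]}}

```text
clock: 6.15
eef_pos: [0.5056, 0.1464, 0.3436]
eef_rot: [0.992, 0.128, 0.002, 0.0]
contact_force: [-0.7, 0.1, -1.5]
gripper_width: 0.0214
finger_force: 35.0
```

```bash
python3 - <<'E'
from h import *
import cv2
go(.566,-.1447,.345)
p,d=camera("side");s=state()
cv2.imwrite("pics/s1.png",cv2.resize(p[60:360,130:430],(600,600)))
q,_=cloud("side",d,(130,60,430,360))
q=q[(np.hypot(q[:,0]-.505,q[:,1]-.146)<.06)&(q[:,2]>.165)]
print(s["eef_pos"],"lowest",q[:,2].min())
for a in np.arange(.165,.32,.01):
    t=q[(q[:,2]>a)&(q[:,2]<a+.01)]
    if len(t):print(a.round(3),t[:,:2].min(0).round(3),t[:,:2].max(0).round(3),len(t))
E
```

```text
world d [ 0.0604 -0.2911  0.0014] tool travel [-0.152  2.969 -0.012] tilt [ 4.7e-03  4.0e-04 -1.0e+00]
[0.50513515 0.14637532 0.34197637] lowest 0.1782617896271505
0.175 [0.496 0.145] [0.51  0.155] 19
0.185 [0.479 0.124] [0.528 0.173] 109
0.195 [0.478 0.122] [0.53  0.174] 127
0.205 [0.478 0.121] [0.53  0.172] 154
0.215 [0.478 0.124] [0.528 0.172] 135
0.225 [0.478 0.121] [0.53  0.172] 208
0.235 [0.501 0.145] [0.507 0.15 ] 16
0.245 [0.5   0.145] [0.507 0.151] 16
0.255 [0.5   0.146] [0.507 0.152] 21
0.265 [0.501 0.147] [0.507 0.15 ] 15
0.275 [0.5   0.146] [0.506 0.152] 18
0.285 [0.501 0.146] [0.508 0.151] 17
0.295 [0.486 0.14 ] [0.51  0.167] 25
0.305 [0.468 0.131] [0.528 0.183] 75
0.315 [0.468 0.115] [0.536 0.184] 370
```

View pics/s1.png

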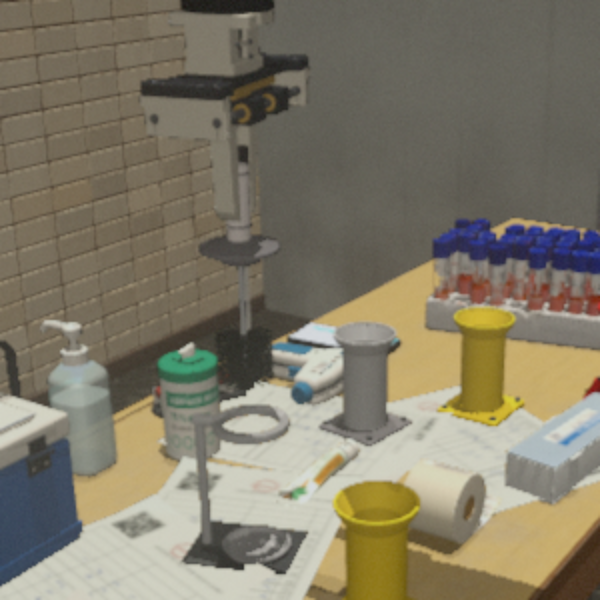

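The picture shows the brush clear of its ring and upright, axis near (243,300) in the crop. By depth its axis is within 1 mm of the TCP, with the tip at about z 0.178.

Request:
{"name": "jog_arm", "arguments": {"travel": [[-0.01, 0.15, 0], [-0.01, 0.22, 0], [-0.01, 0.22, 0], [-0.01, 0.22, 0], [-0.01, 0.22, 0], [-0.01, 0.22, 0], [-0.01, 0.22, 0], [-0.01, 0.22, 0]], "rot": [[0, 0, 0], [0, 0, 0], [0, 0, 0], [0, 0, 0], [0, 0, 0], [0, 0, 0], [0, 0, 0], [0, 0, 0]], "hand": [1, 1, 1, 1, 1, 1, 1, 1]}}

```text
clock: 6.87
eef_pos: [0.5391, -0.0201, 0.3394]
eef_rot: [0.992, 0.128, -0.001, -0.0]
contact_force: [-0.6, 0.6, -1.7]
gripper_width: 0.0219
finger_force: 35.0
```

Request:
{"name": "jog_arm", "arguments": {"travel": [[-0.01, 0.22, 0], [-0.01, 0.22, 0], [-0.01, 0.22, 0], [-0.01, 0.22, 0], [-0.01, 0.22, 0], [-0.01, 0.18, 0], [0, 0, 0], [0, 0, 0]], "rot": [[0, 0, 0], [0, 0, 0], [0, 0, 0], [0, 0, 0], [0, 0, 0], [0, 0, 0], [0, 0, 0], [0, 0, 0]], "hand": [1, 1, 1, 1, 1, 1, 1, 1]}}

```text
clock: 7.53
eef_pos: [0.5657, -0.145, 0.3391]
eef_rot: [0.992, 0.127, -0.001, -0.001]
contact_force: [0.1, 0.0, -1.1]
gripper_width: 0.0212
finger_force: 35.0
```

```bash
python3 -c "
from h import *
s=state();print(s['joints'],s['contact_force'])
go(.566,-.1447,.31)"
```

```text
[-4.42135575e-01  2.75547434e-01  1.22454870e+00  3.75542981e-04
  1.64461089e+00  8.74649790e-01] [ 0.09317436  0.01110138 -1.06131361]
world d [ 0.0003  0.0003 -0.0291] tool travel [ 0.005 -0.002  0.291] tilt [-0.0027  0.0017 -1.    ]
```

Request:
{"name": "jog_arm", "arguments": {"travel": [[0.005, 0, 0.1], [0, 0, 0.15], [0, 0, 0.15], [0, 0, 0.15], [0, 0, 0.15], [0, 0, 0.15], [0, 0, 0.12], [0, 0, 0.1]], "rot": [[0, 0, 0], [0, 0, 0], [0, 0, 0], [0, 0, 0], [0, 0, 0], [0, 0, 0], [0, 0, 0], [0, 0, 0]], "hand": [1, 1, 1, 1, 1, 1, 1, 1]}}

```text
clock: 8.2
eef_pos: [0.5663, -0.1438, 0.2328]
eef_rot: [0.992, 0.128, -0.0, 0.001]
contact_force: [-0.6, -2.7, 0.5]
gripper_width: 0.0215
finger_force: 35.0
```

Request:
{"name": "jog_arm", "arguments": {"travel": [[0, 0, 0.04], [0, 0, 0]], "rot": [[0, 0, 0], [0, 0, 0]], "hand": [1, 1]}}

```text
clock: 8.37
eef_pos: [0.5662, -0.144, 0.2288]
eef_rot: [0.992, 0.128, -0.001, -0.0]
contact_force: [0.7, -1.7, -4.2]
gripper_width: 0.0217
finger_force: 35.0
```

```bash
python3 -c "
from h import *
go(.566,-.1447,.22)"
```

```text
world d [-0.0002 -0.0007 -0.0088] tool travel [-0.003  0.006  0.088] tilt [-1.3e-03 -1.0e-04 -1.0e+00]
```

Request:
{"name": "jog_arm", "arguments": {"travel": [[-0.003, 0.008, 0.03], [0, 0, 0.03], [0, 0, 0.03]], "rot": [[0, 0, 0], [0, 0, 0], [0, 0, 0]], "hand": [1, 1, 1]}}

```text
clock: 8.62
eef_pos: [0.5667, -0.145, 0.2213]
eef_rot: [0.992, 0.128, 0.0, -0.0]
contact_force: [0.5, -1.3, -0.1]
gripper_width: 0.0213
finger_force: 35.0
```

Request:
{"name": "jog_arm", "arguments": {"travel": [[0, 0, 0.03], [0, 0, 0.03]], "rot": [[0, 0, 0], [0, 0, 0]], "hand": [1, 1]}}

```text
clock: 8.78
eef_pos: [0.5666, -0.1451, 0.2149]
eef_rot: [0.992, 0.128, 0.0, -0.0]
contact_force: [-0.2, -1.1, -0.2]
gripper_width: 0.0215
finger_force: 35.0
```

Request:
{"name": "jog_arm", "arguments": {"travel": [[0, 0, 0.02], [0, 0, 0.02]], "rot": [[0, 0, 0], [0, 0, 0]], "hand": [1, 1]}}

```text
clock: 8.95
eef_pos: [0.5665, -0.1452, 0.2107]
eef_rot: [0.992, 0.128, -0.0, -0.0]
contact_force: [0.5, -1.1, -0.8]
gripper_width: 0.0213
finger_force: 35.0
```

Request:
{"name": "jog_arm", "arguments": {"travel": [[0, 0, 0.015], [0, 0, 0.015]], "rot": [[0, 0, 0], [0, 0, 0]], "hand": [1, 1]}}

```text
clock: 9.12
eef_pos: [0.5665, -0.1453, 0.2078]
eef_rot: [0.992, 0.128, 0.0, -0.0]
contact_force: [0.6, -0.2, 0.1]
gripper_width: 0.0217
finger_force: 35.0
```

Request:
{"name": "jog_arm", "arguments": {"travel": [[0, 0, 0.02], [0, 0, 0.02]], "rot": [[0, 0, 0], [0, 0, 0]], "hand": [1, 1]}}

```text
clock: 9.28
eef_pos: [0.5666, -0.1453, 0.2039]
eef_rot: [0.992, 0.128, 0.0, 0.0]
contact_force: [-0.2, -0.5, -0.7]
gripper_width: 0.0216
finger_force: 35.0
```

Request:
{"name": "jog_arm", "arguments": {"travel": [[0, 0, 0.015], [0, 0, 0.015]], "rot": [[0, 0, 0], [0, 0, 0]], "hand": [1, 1]}}

```text
clock: 9.45
eef_pos: [0.5665, -0.1453, 0.2008]
eef_rot: [0.992, 0.128, -0.0, -0.0]
contact_force: [0.9, -1.0, -1.5]
gripper_width: 0.0215
finger_force: 35.0
```

Request:
{"name": "jog_arm", "arguments": {"travel": [[0, 0, 0.015], [0, 0, 0.015]], "rot": [[0, 0, 0], [0, 0, 0]], "hand": [1, 1]}}

```text
clock: 9.62
eef_pos: [0.5665, -0.1453, 0.1978]
eef_rot: [0.992, 0.128, 0.0, 0.0]
contact_force: [0.4, -1.6, -0.1]
gripper_width: 0.0214
finger_force: 35.0
```

Request:
{"name": "jog_arm", "arguments": {"travel": [[0, 0, 0.015], [0, 0, 0.015]], "rot": [[0, 0, 0], [0, 0, 0]], "hand": [1, 1]}}

```text
clock: 9.78
eef_pos: [0.5665, -0.1453, 0.1948]
eef_rot: [0.992, 0.128, 0.0, -0.0]
contact_force: [-0.5, -0.7, -0.7]
gripper_width: 0.0218
finger_force: 35.0
```

Request:
{"name": "jog_arm", "arguments": {"travel": [[0, 0, 0.015], [0, 0, 0.015]], "rot": [[0, 0, 0], [0, 0, 0]], "hand": [1, 1]}}

```text
clock: 9.95
eef_pos: [0.5665, -0.1453, 0.1918]
eef_rot: [0.992, 0.128, 0.0, -0.0]
contact_force: [0.4, -0.3, -0.8]
gripper_width: 0.0218
finger_force: 35.0
```

Request:
{"name": "jog_arm", "arguments": {"travel": [[0, 0, 0.015], [0, 0, 0.015]], "rot": [[0, 0, 0], [0, 0, 0]], "hand": [1, 1]}}

```text
clock: 10.12
eef_pos: [0.5665, -0.1453, 0.1888]
eef_rot: [0.992, 0.128, 0.0, 0.0]
contact_force: [-0.2, -0.2, -1.2]
gripper_width: 0.0217
finger_force: 35.0
```

Request:
{"name": "jog_arm", "arguments": {"travel": [[0, 0, 0.015], [0, 0, 0.015]], "rot": [[0, 0, 0], [0, 0, 0]], "hand": [1, 1]}}

```text
clock: 10.28
eef_pos: [0.5666, -0.1453, 0.1861]
eef_rot: [0.992, 0.128, 0.0, 0.0]
contact_force: [-0.6, -0.8, 2.1]
gripper_width: 0.0217
finger_force: 35.0
```

Request:
{"name": "jog_arm", "arguments": {"travel": [[0, 0, 0.015], [0, 0, 0.015]], "rot": [[0, 0, 0], [0, 0, 0]], "hand": [1, 1]}}

```text
clock: 10.45
eef_pos: [0.5668, -0.1454, 0.1836]
eef_rot: [0.992, 0.128, 0.0, 0.0]
contact_force: [-0.6, 0.1, 5.4]
gripper_width: 0.0214
finger_force: 35.0
```

Floor felt: the force rises from about -1 to 5.4 N at TCP z 0.1836. I'll dwell, then go up.

Request:
{"name": "jog_arm", "arguments": {"travel": [[0, 0, 0], [0, 0, 0], [0, 0, 0], [0, 0, 0], [0, 0, 0]], "rot": [[0, 0, 0], [0, 0, 0], [0, 0, 0], [0, 0, 0], [0, 0, 0]], "hand": [1, 1, 1, 1, 1]}}

```text
clock: 10.87
eef_pos: [0.5667, -0.1453, 0.1834]
eef_rot: [0.992, 0.128, 0.0, 0.0]
contact_force: [-0.7, -0.8, 6.7]
gripper_width: 0.0216
finger_force: 35.0
```

Request:
{"name": "jog_arm", "arguments": {"travel": [[0, 0, -0.06], [0, 0, -0.1], [0, 0, -0.1], [0, 0, -0.1], [0, 0, -0.1], [0, 0, -0.1], [0, 0, -0.1], [0, 0, -0.1]], "rot": [[0, 0, 0], [0, 0, 0], [0, 0, 0], [0, 0, 0], [0, 0, 0], [0, 0, 0], [0, 0, 0], [0, 0, 0]], "hand": [1, 1, 1, 1, 1, 1, 1, 1]}}

```text
clock: 11.53
eef_pos: [0.5665, -0.1453, 0.2601]
eef_rot: [0.992, 0.128, 0.0, 0.0]
contact_force: [0.2, -0.1, -1.6]
gripper_width: 0.0212
finger_force: 35.0
```

```bash
python3 -c "
from h import *
go(.566,-.1447,.268)"
```

```text
world d [-0.0005  0.0006  0.0079] tool travel [-0.003 -0.006 -0.079] tilt [ 1.e-04 -0.e+00 -1.e+00]
```

Request:
{"name": "jog_arm", "arguments": {"travel": [[0, 0, -0.1], [0, 0, 0], [0, 0, 0]], "rot": [[0, 0, 0], [0, 0, 0], [0, 0, 0]], "hand": [1, 1, 1]}}

```text
clock: 11.78
eef_pos: [0.5668, -0.1452, 0.2698]
eef_rot: [0.992, 0.128, 0.001, 0.0]
contact_force: [0.1, 0.5, -1.8]
gripper_width: 0.0216
finger_force: 35.0
```

Request:
{"name": "jog_arm", "arguments": {"travel": [[0, 0, 0.06], [0, 0, 0.1], [0, 0, 0.1], [0, 0, 0.1], [0, 0, 0.1], [0, 0, 0.1], [0, 0, 0.1], [0, 0, 0.05]], "rot": [[0, 0, 0], [0, 0, 0], [0, 0, 0], [0, 0, 0], [0, 0, 0], [0, 0, 0], [0, 0, 0], [0, 0, 0]], "hand": [1, 1, 1, 1, 1, 1, 1, 1]}}

```text
clock: 12.45
eef_pos: [0.5659, -0.1451, 0.1959]
eef_rot: [0.992, 0.128, -0.001, -0.001]
contact_force: [0.4, -0.8, 0.0]
gripper_width: 0.0216
finger_force: 35.0
```

Request:
{"name": "jog_arm", "arguments": {"travel": [[0, 0, 0.03], [0, 0, 0.03], [0, 0, 0.03], [0, 0, 0.02], [0, 0, 0], [0, 0, 0]], "rot": [[0, 0, 0], [0, 0, 0], [0, 0, 0], [0, 0, 0], [0, 0, 0], [0, 0, 0]], "hand": [1, 1, 1, 1, 1, 1]}}

```text
clock: 12.95
eef_pos: [0.5666, -0.1453, 0.1871]
eef_rot: [0.992, 0.128, 0.0, 0.0]
contact_force: [0.1, -1.1, -1.7]
gripper_width: 0.0212
finger_force: 35.0
```

Request:
{"name": "jog_arm", "arguments": {"travel": [[0, 0, 0.02], [0, 0, 0.017], [0, 0, 0], [0, 0, 0], [0, 0, 0], [0, 0, 0]], "rot": [[0, 0, 0], [0, 0, 0], [0, 0, 0], [0, 0, 0], [0, 0, 0], [0, 0, 0]], "hand": [1, 1, 1, 1, 1, 1]}}

```text
clock: 13.45
eef_pos: [0.5668, -0.1454, 0.1838]
eef_rot: [0.992, 0.128, 0.0, 0.0]
contact_force: [0.3, 0.6, 6.2]
gripper_width: 0.0215
finger_force: 35.0
```

Request:
{"name": "jog_arm", "arguments": {"travel": [[0, 0, 0], [0, 0, 0], [0, 0, -0.06], [0, 0, -0.1], [0, 0, -0.1], [0, 0, -0.1], [0, 0, -0.1], [0, 0, -0.1]], "rot": [[0, 0, 0], [0, 0, 0], [0, 0, 0], [0, 0, 0], [0, 0, 0], [0, 0, 0], [0, 0, 0], [0, 0, 0]], "hand": [1, 1, 1, 1, 1, 1, 1, 1]}}

```text
clock: 14.12
eef_pos: [0.5664, -0.1452, 0.2403]
eef_rot: [0.992, 0.128, -0.0, -0.0]
contact_force: [-0.1, -0.4, -3.4]
gripper_width: 0.0215
finger_force: 35.0
```

Request:
{"name": "jog_arm", "arguments": {"travel": [[0, 0, -0.1], [0, 0, -0.1], [0, 0, -0.1], [0, 0, 0], [0, 0, 0]], "rot": [[0, 0, 0], [0, 0, 0], [0, 0, 0], [0, 0, 0], [0, 0, 0]], "hand": [1, 1, 1, 1, 1]}}

```text
clock: 14.53
eef_pos: [0.5668, -0.1452, 0.2701]
eef_rot: [0.992, 0.128, 0.001, 0.0]
contact_force: [0.3, -0.2, -2.2]
gripper_width: 0.0214
finger_force: 35.0
```

Request:
{"name": "jog_arm", "arguments": {"travel": [[0, 0, 0.06], [0, 0, 0.1], [0, 0, 0.1], [0, 0, 0.1], [0, 0, 0.1], [0, 0, 0.1], [0, 0, 0.1], [0, 0, 0.05]], "rot": [[0, 0, 0], [0, 0, 0], [0, 0, 0], [0, 0, 0], [0, 0, 0], [0, 0, 0], [0, 0, 0], [0, 0, 0]], "hand": [1, 1, 1, 1, 1, 1, 1, 1]}}

```text
clock: 15.2
eef_pos: [0.5659, -0.1451, 0.1962]
eef_rot: [0.992, 0.128, -0.001, -0.001]
contact_force: [1.3, -1.5, 0.2]
gripper_width: 0.0215
finger_force: 35.0
```

Request:
{"name": "jog_arm", "arguments": {"travel": [[0, 0, 0.03], [0, 0, 0.03], [0, 0, 0.02], [0, 0, 0]], "rot": [[0, 0, 0], [0, 0, 0], [0, 0, 0], [0, 0, 0]], "hand": [1, 1, 1, 1]}}

```text
clock: 15.53
eef_pos: [0.5665, -0.1453, 0.19]
eef_rot: [0.992, 0.128, -0.0, -0.0]
contact_force: [1.3, -0.6, -2.2]
gripper_width: 0.0215
finger_force: 35.0
```

Request:
{"name": "jog_arm", "arguments": {"travel": [[0, 0, 0.025], [0, 0, 0.025], [0, 0, 0.017], [0, 0, 0], [0, 0, 0], [0, 0, 0], [0, 0, 0]], "rot": [[0, 0, 0], [0, 0, 0], [0, 0, 0], [0, 0, 0], [0, 0, 0], [0, 0, 0], [0, 0, 0]], "hand": [1, 1, 1, 1, 1, 1, 1]}}

```text
clock: 16.12
eef_pos: [0.5668, -0.1455, 0.1841]
eef_rot: [0.992, 0.128, 0.0, 0.0]
contact_force: [-0.8, -0.0, 4.9]
gripper_width: 0.0213
finger_force: 35.0
```

Request:
{"name": "jog_arm", "arguments": {"travel": [[0, 0, 0], [0, 0, 0], [0, 0, -0.06], [0, 0, -0.1], [0, 0, -0.1], [0, 0, -0.1], [0, 0, -0.1], [0, 0, -0.1]], "rot": [[0, 0, 0], [0, 0, 0], [0, 0, 0], [0, 0, 0], [0, 0, 0], [0, 0, 0], [0, 0, 0], [0, 0, 0]], "hand": [1, 1, 1, 1, 1, 1, 1, 1]}}

```text
clock: 16.78
eef_pos: [0.5664, -0.1452, 0.2406]
eef_rot: [0.992, 0.128, -0.0, -0.0]
contact_force: [0.2, -1.6, -2.5]
gripper_width: 0.0217
finger_force: 35.0
```

Request:
{"name": "jog_arm", "arguments": {"travel": [[0, 0, -0.12], [0, 0, -0.15], [0, 0, -0.15], [0, 0, -0.15], [0, 0, -0.15], [0, 0, -0.15], [0, 0, -0.18], [0, 0, 0]], "rot": [[0, 0, 0], [0, 0, 0], [0, 0, 0], [0, 0, 0], [0, 0, 0], [0, 0, 0], [0, 0, 0], [0, 0, 0]], "hand": [1, 1, 1, 1, 1, 1, 1, 1]}}

```text
clock: 17.45
eef_pos: [0.5675, -0.1454, 0.3492]
eef_rot: [0.992, 0.128, 0.003, 0.002]
contact_force: [0.6, 0.6, -1.4]
gripper_width: 0.0219
finger_force: 35.0
```

```bash
python3 -c "
from h import *
s=state();print(s['eef_rot'])
go(.5046,.1463,.345)"
```

```text
[0.99180951 0.12768446 0.0028598  0.00154969]
world d [-0.0629  0.2917 -0.0042] tool travel [ 0.13  -2.982  0.031] tilt [ 0.0061 -0.0023 -1.    ]
```

Request:
{"name": "jog_arm", "arguments": {"travel": [[0.01, -0.15, 0], [0.01, -0.22, 0], [0.01, -0.22, 0], [0.01, -0.22, 0], [0.01, -0.22, 0], [0.01, -0.22, 0], [0.01, -0.22, 0], [0.01, -0.22, 0]], "rot": [[0, 0, 0], [0, 0, 0], [0, 0, 0], [0, 0, 0], [0, 0, 0], [0, 0, 0], [0, 0, 0], [0, 0, 0]], "hand": [1, 1, 1, 1, 1, 1, 1, 1]}}

```text
clock: 18.12
eef_pos: [0.53, 0.0223, 0.3434]
eef_rot: [0.992, 0.128, -0.001, -0.001]
contact_force: [0.1, -0.9, -2.6]
gripper_width: 0.0216
finger_force: 35.0
```

Request:
{"name": "jog_arm", "arguments": {"travel": [[0.01, -0.22, 0], [0.01, -0.22, 0], [0.01, -0.22, 0], [0.01, -0.22, 0], [0.01, -0.22, 0], [0, -0.15, 0], [0, 0, 0], [0, 0, 0]], "rot": [[0, 0, 0], [0, 0, 0], [0, 0, 0], [0, 0, 0], [0, 0, 0], [0, 0, 0], [0, 0, 0], [0, 0, 0]], "hand": [1, 1, 1, 1, 1, 1, 1, 1]}}

```text
clock: 18.78
eef_pos: [0.5035, 0.1435, 0.3437]
eef_rot: [0.992, 0.129, -0.001, -0.0]
contact_force: [0.1, -0.4, -1.8]
gripper_width: 0.0215
finger_force: 35.0
```

```bash
python3 -c "
from h import *
go(.5046,.1463,.345)"
```

```text
world d [0.0011 0.0028 0.0013] tool travel [ 0.018 -0.024 -0.013] tilt [-1.8e-03 -1.0e-04 -1.0e+00]
```

Request:
{"name": "jog_arm", "arguments": {"travel": [[0.018, -0.024, 0], [0, 0, 0], [0, 0, 0]], "rot": [[0, 0, 0], [0, 0, 0], [0, 0, 0]], "hand": [1, 1, 1]}}

```text
clock: 19.03
eef_pos: [0.506, 0.1446, 0.3443]
eef_rot: [0.992, 0.127, -0.0, 0.0]
contact_force: [-0.6, -0.3, -0.7]
gripper_width: 0.0213
finger_force: 35.0
```

```bash
python3 - <<'E'
from h import *
go(.5046,.1463,.176)
for n,b in(("side",(130,60,430,360)),("scene",(180,180,330,360))):
    p,d=camera(n);q,_=cloud(n,d,b);q=q[np.hypot(q[:,0]-.505,q[:,1]-.146)<.06]
    b_=q[(q[:,2]>.19)&(q[:,2]<.23)];w=q[(q[:,2]>.24)&(q[:,2]<.29)]
    r=q[(q[:,2]>.14)&(q[:,2]<.15)]
    print(n,"bristles",circ(b_,.026),b_[:,:2].min(0),b_[:,:2].max(0),"tip",q[q[:,2]>.16][:,2].min(),"wire",w.mean(0),"ring",circ(r,.032),r[:,:2].min(0),r[:,:2].max(0))
E
```

```text
world d [-0.0014  0.0017 -0.1683] tool travel [-0.009 -0.02   1.683] tilt [-4.e-04 -2.e-04 -1.e+00]
side bristles (array([0.51126687, 0.13647522]), np.float64(0.00521378210014045), 544) [0.47813006 0.1203093 ] [0.53064413 0.17146445] tip 0.17786680923015935 wire [0.50350129 0.14616444 0.26546272] ring (array([0.50206971, 0.14777119]), np.float64(0.0039889453449192345), 405) [0.46545855 0.10689469] [0.55616152 0.18378266]
scene bristles (array([0.513087  , 0.14329431]), np.float64(0.005541539843601424), 314) [0.4789105  0.12384511] [0.53138537 0.17392458] tip 0.1847181135119048 wire [0.50401561 0.14782554 0.26418738] ring (array([0.50328863, 0.14857962]), np.float64(0.004111816150853905), 367) [0.4667935  0.10972088] [0.55840319 0.18393878]
```

Request:
{"name": "jog_arm", "arguments": {"travel": [[-0.009, -0.02, 0.05], [0, 0, 0.08], [0, 0, 0.08], [0, 0, 0.08], [0, 0, 0]], "rot": [[0, 0, 0], [0, 0, 0], [0, 0, 0], [0, 0, 0], [0, 0, 0]], "hand": [1, 1, 1, 1, 1]}}

```text
clock: 19.55
eef_pos: [0.5033, 0.1468, 0.313]
eef_rot: [0.992, 0.128, -0.002, -0.0]
contact_force: [-1.0, -0.1, -1.2]
gripper_width: 0.0215
finger_force: 35.0
```

```bash
python3 -c "
from h import *
go(.5046,.1463,.176)"
```

```text
world d [ 0.0013 -0.0005 -0.137 ] tool travel [0.017 0.009 1.369] tilt [-4.2e-03 -3.0e-04 -1.0e+00]
```

Request:
{"name": "jog_arm", "arguments": {"travel": [[0.01, 0.005, 0.05], [0, 0, 0.07], [0, 0, 0.07], [0, 0, 0.07], [0, 0, 0.07], [0, 0, 0.07], [0, 0, 0.07], [0, 0, 0]], "rot": [[0, 0, 0], [0, 0, 0], [0, 0, 0], [0, 0, 0], [0, 0, 0], [0, 0, 0], [0, 0, 0], [0, 0, 0]], "hand": [1, 1, 1, 1, 1, 1, 1, 1]}}

```text
clock: 20.22
eef_pos: [0.5047, 0.1466, 0.2667]
eef_rot: [0.992, 0.128, -0.001, -0.0]
contact_force: [-0.2, -0.7, -2.2]
gripper_width: 0.0217
finger_force: 35.0
```

Request:
{"name": "jog_arm", "arguments": {"travel": [[0, 0, 0.07], [0, 0, 0.08], [0, 0, 0.08], [0, 0, 0.08], [0, 0, 0.08], [0, 0, 0.08], [0, 0, 0.08], [0, 0, 0]], "rot": [[0, 0, 0], [0, 0, 0], [0, 0, 0], [0, 0, 0], [0, 0, 0], [0, 0, 0], [0, 0, 0], [0, 0, 0]], "hand": [1, 1, 1, 1, 1, 1, 1, 1]}}

```text
clock: 20.88
eef_pos: [0.5045, 0.1466, 0.2115]
eef_rot: [0.992, 0.128, -0.002, -0.0]
contact_force: [-0.2, -1.2, -2.0]
gripper_width: 0.0214
finger_force: 35.0
```

```bash
python3 -c "
from h import *
go(.5046,.1463,.176)"
```

```text
world d [ 0.0001 -0.0003 -0.0355] tool travel [0.001 0.003 0.355] tilt [-3.2e-03 -2.0e-04 -1.0e+00]
```

Request:
{"name": "jog_arm", "arguments": {"travel": [[0, 0, 0.05], [0, 0, 0.06], [0, 0, 0.06], [0, 0, 0.06], [0, 0, 0.05], [0, 0, 0.03], [0, 0, 0], [0, 0, 0]], "rot": [[0, 0, 0], [0, 0, 0], [0, 0, 0], [0, 0, 0], [0, 0, 0], [0, 0, 0], [0, 0, 0], [0, 0, 0]], "hand": [1, 1, 1, 1, 1, 1, 1, 1]}}

```text
clock: 21.55
eef_pos: [0.5055, 0.1467, 0.1824]
eef_rot: [0.992, 0.128, -0.0, -0.0]
contact_force: [-0.2, -0.9, -1.3]
gripper_width: 0.0217
finger_force: 35.0
```

Request:
{"name": "jog_arm", "arguments": {"travel": [[-0.01, 0, 0.02], [0, 0, 0.02], [0, 0, 0.01], [0, 0, 0], [0, 0, 0]], "rot": [[0, 0, 0], [0, 0, 0], [0, 0, 0], [0, 0, 0], [0, 0, 0]], "hand": [1, 1, 1, 1, 1]}}

```text
clock: 21.97
eef_pos: [0.5046, 0.1464, 0.1776]
eef_rot: [0.992, 0.128, 0.0, -0.0]
contact_force: [0.9, 0.2, -1.5]
gripper_width: 0.0213
finger_force: 35.0
```

Request:
{"name": "jog_arm", "arguments": {"travel": [[0, 0, 0.01], [0, 0, 0.005], [0, 0, 0], [0, 0, 0]], "rot": [[0, 0, 0], [0, 0, 0], [0, 0, 0], [0, 0, 0]], "hand": [1, 1, 1, 1]}}

```text
clock: 22.3
eef_pos: [0.5046, 0.1464, 0.176]
eef_rot: [0.992, 0.128, -0.0, -0.0]
contact_force: [0.2, -0.5, -1.7]
gripper_width: 0.0219
finger_force: 35.0
```

Request:
{"name": "jog_arm", "arguments": {"travel": [[0, 0, 0.005], [0, 0, 0], [0, 0, 0]], "rot": [[0, 0, 0], [0, 0, 0], [0, 0, 0]], "hand": [1, 1, 1]}}

```text
clock: 22.55
eef_pos: [0.5047, 0.1464, 0.1759]
eef_rot: [0.992, 0.128, 0.0, 0.0]
contact_force: [-1.5, -0.6, 2.3]
gripper_width: 0.0219
finger_force: 35.0
```

Request:
{"name": "jog_arm", "arguments": {"travel": [[0, 0, 0.005], [0, 0, 0], [0, 0, 0]], "rot": [[0, 0, 0], [0, 0, 0], [0, 0, 0]], "hand": [1, 1, 1]}}

```text
clock: 22.8
eef_pos: [0.5047, 0.1464, 0.1759]
eef_rot: [0.992, 0.128, 0.0, 0.0]
contact_force: [-2.6, -0.0, 5.5]
gripper_width: 0.0213
finger_force: 35.0
```

Seated on the ring (the force turned to +5.5 N with no further travel). Easing off and releasing.

Request:
{"name": "jog_arm", "arguments": {"travel": [[0, 0, -0.005], [0, 0, 0], [0, 0, 0], [0, 0, 0], [0, 0, 0], [0, 0, 0], [0, 0, 0], [0, 0, 0]], "rot": [[0, 0, 0], [0, 0, 0], [0, 0, 0], [0, 0, 0], [0, 0, 0], [0, 0, 0], [0, 0, 0], [0, 0, 0]], "hand": [1, 0.4, 0.3, 0.2, 0, -0.2, -0.4, -0.6]}}

```text
clock: 23.47
eef_pos: [0.5046, 0.1464, 0.1755]
eef_rot: [0.992, 0.128, -0.0, -0.0]
contact_force: [0.3, 0.1, -0.1]
gripper_width: 0.0589
finger_force: 0.0
```

Request:
{"name": "jog_arm", "arguments": {"travel": [[0, 0, 0], [0, 0, 0], [0, 0, 0], [0, 0, 0]], "rot": [[0, 0, 0], [0, 0, 0], [0, 0, 0], [0, 0, 0]], "hand": [-0.6, -0.6, -0.6, -0.6]}}

```text
clock: 23.8
eef_pos: [0.5046, 0.1464, 0.1756]
eef_rot: [0.992, 0.128, 0.0, -0.0]
contact_force: [-0.5, 0.9, -0.1]
gripper_width: 0.0742
finger_force: 0.0
```

Request:
{"name": "jog_arm", "arguments": {"travel": [[0, 0, -0.06], [0, 0, -0.12], [0, 0, -0.2], [0, 0, -0.2], [0, 0, -0.25], [0, 0, -0.25], [0, 0, -0.25], [0, 0, 0]], "rot": [[0, 0, 0], [0, 0, 0], [0, 0, 0], [0, 0, 0], [0, 0, 0], [0, 0, 0], [0, 0, 0], [0, 0, 0]], "hand": [-0.6, -0.6, -0.6, -0.6, -0.6, -0.6, -0.6, -0.6]}}

```text
clock: 24.47
eef_pos: [0.5068, 0.1467, 0.3145]
eef_rot: [0.992, 0.128, 0.005, 0.0]
contact_force: [0.2, 0.9, 1.2]
gripper_width: 0.0746
finger_force: 0.0
```

Request:
{"name": "jog_arm", "arguments": {"travel": [[0, 0, 0], [0, 0, 0], [0, 0, 0], [0, 0, 0]], "rot": [[0, 0, 0], [0, 0, 0], [0, 0, 0], [0, 0, 0]], "hand": [-0.6, -0.6, -0.6, -0.6]}}

```text
clock: 24.8
eef_pos: [0.5039, 0.1464, 0.3072]
eef_rot: [0.992, 0.128, -0.001, -0.0]
contact_force: [0.4, -0.5, 0.9]
gripper_width: 0.0746
finger_force: 0.0
```

```bash
python3 - <<'E'
from h import *
import cv2
p,d=camera("side");cv2.imwrite("pics/s2.png",cv2.resize(p[150:400,130:430],(720,600)))
q,_=cloud("side",d,(225,225,285,345));h=q[(q[:,2]>.165)&(q[:,2]<.215)]
h=h[np.hypot(h[:,0]-.505,h[:,1]-.146)<.05]
t=q[(q[:,2]>.148)&(q[:,2]<.16)];print(circ(h,.011),h[:,2].max(),t.mean(0),t.min(0),t.max(0))
E
```

```text
(array([0.50370522, 0.1462958 ]), np.float64(0.001043738776613944), 288) 0.2148853431514679 [0.49634625 0.15537958 0.15204726] [0.46815329 0.11265078 0.14801789] [0.5364591  0.18423615 0.15997566]
```

View pics/s2.png

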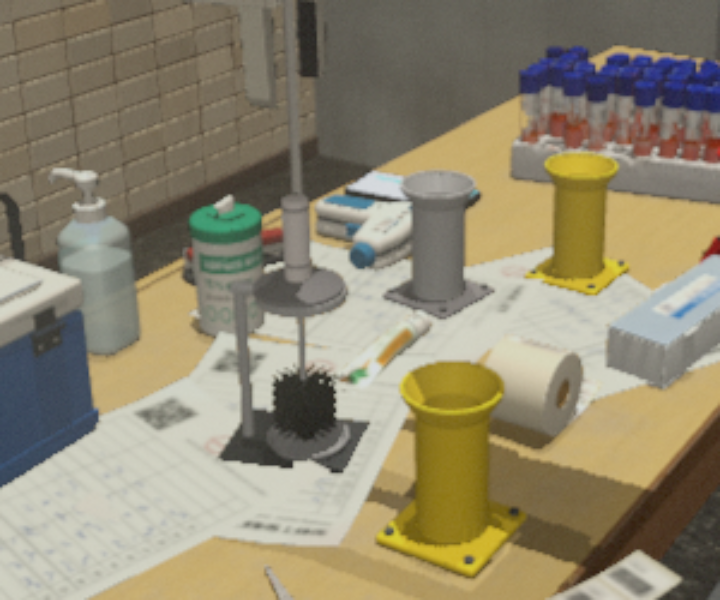

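The brush hangs upright with its collar on the ring (crop ~(297,290)). The bystanders are in place and the gripper is clear above.

```bash
python3 -c "
from cell import *
print(close_job())"
```

```text
the job is handed in; nothing more can be done
None
```

I scrubbed the vessel with three full strokes, pressing its floor at about 5–7 N each time, then hung the brush back upright with its collar on the ring, let go, and handed the job in at about 25 s of the 72 s allowed; no verdict came back.

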